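Clear the jammed bottle feeder and feed the slim bottle to its switch

TASK

A wide sample bottle has strayed into the neck of the bottle feeder and blocks the lane. Nudge it back out past the two sprung pins into the open hopper, then slide the slim bottle through the neck along the lane and press it gently against the sprung paddle at the end until the switch has clearly gone in (about 6 mm, held half a second) without bottoming it, then let go. Slide the bottles upright on the feeder floor, never lifting them or using brute force, and leave the other wide bottle and the things around alone.

Things in the scene. Friction and masses are not known exactly. Their poses are not given: they have to be found in the camera images.
- feeder: bottle feeder fixed on the bench: white floor plate 4 mm thick, aluminium walls up to 20 mm above the bench. Origin on the bench at the step from neck to lane, on the middle line; x is the feed direction (level), z up. Hopper x -210 to -105 mm, y -100 to 100; funnel x -105 to -60; neck 50 mm wide, x -60 to 0; lane 40 mm wide, x 0 to 165
- pin_gap (a point): the middle of the 40 mm gap between the two sprung pins in the neck, 46 mm above the bench, level with their tops (feeder x = -45 mm). The upright steel pins, 10 mm thick, yield outward (2.4 N to start, 0.8 N per mm, 8 mm travel): a wide bottle must be pushed past them with some 5 to 12 N; the slim one passes freely. Grey housings behind them, 38 mm tall, reach to y = 63 mm
- lane_end (a point): a point on the lane floor's middle line at its far end (feeder x = 165 mm, 4 mm above the bench). The end stop, a grey block, 66 mm tall with its black knob, is clamped in the lane by hand at a place not measured: the resting face of its paddle (upright steel plate 32 mm wide, 7 to 59 mm above the bench) lies anywhere from feeder x = 92 to 122 mm, to be found by touch or sight
- paddle (a joint): how far the sprung paddle of the switch is pressed in along the feed direction, in m: 0 at rest, bottoms at 0.015. The spring takes about 2 N to start and 0.7 N per mm more: the switch registers from 4 mm (about 5 N) and must stay under 11 mm (about 10 N)
- blocker_center (a point): the wide straight-sided bottle: white, 46 mm in diameter and 70 mm tall over its grey screw cap of the same diameter; this point is its centre, 35 mm above its underside (39 mm above the bench while it stands on the feeder floor); z is its upright axis; 0.08 to 0.17 kg; starts in the neck, just short of the lane
- slim_center (a point): the slim straight-sided bottle: white, 36 mm in diameter and 70 mm tall over its grey screw cap of the same diameter; this point is its centre, 35 mm above its underside (39 mm above the bench while it stands on the feeder floor); z is its upright axis; 0.06 to 0.13 kg; starts in the hopper, at one side or the other
- spare_center (a point): the other wide straight-sided bottle: white, 46 mm in diameter and 70 mm tall over its grey screw cap of the same diameter; this point is its centre, 35 mm above its underside (39 mm above the bench while it stands on the feeder floor); z is its upright axis; stands in the hopper on the side opposite the slim one; to be left alone
- beaker: bystander: open glass beaker 72 mm wide, 90 mm tall; origin under its centre
- wash_bottle: bystander: closed white plastic bottle 64 mm in diameter, 160 mm tall; origin under its centre
- dish: bystander: closed clear dish 70 mm in diameter, 18 mm tall; origin under its centre
Things that resemble listed ones, but are neither listed nor needed, are in the scene too. Leave any blue, brown or green look-alike of the part that bears slim_center alone.

How it is judged:
On the way, in this order (a step that is already met when the one before it is completed fails the run):
1. the wide bottle is back out of the neck, behind the sprung pins (its centre more than 78 mm behind the lane mouth) (x of blocker_center in the frame of feeder below -0.078 m), for 0.2 s.
2. the slim bottle is in the lane (x of slim_center in the frame of feeder above 0.02 m and y of slim_center in the frame of feeder between -0.008 and 0.008 m), for 0.1 s.
3. the slim bottle in the lane holds the switch pressed in by at least 4 mm (x of slim_center in the frame of feeder above 0.05 m and value of joint paddle above 0.004 m), for 0.3 s.
At the end, for the whole second after the job is handed in: the slim bottle stands upright and still in the lane (centre over 55 mm past the lane mouth, within 6 mm of its middle line), having pressed the switch; the wide bottle that blocked the neck stands upright and still in the hopper, its centre at least 75 mm behind the lane mouth (x of slim_center in the frame of feeder above 0.055 m and y of slim_center in the frame of feeder between -0.006 and 0.006 m and not (angle between slim_center's own z axis and vertical above 0.35 rad) and x of blocker_center in the frame of feeder between -0.2 and -0.075 m and y of blocker_center in the frame of feeder between -0.09 and 0.09 m and not (angle between blocker_center's own z axis and vertical above 0.35 rad) and linear speed of each of slim, blocker below 0.02 m/s); the robot touches nothing.
It fails at once if the paddle is pressed in more than 11 mm (value of joint paddle above 0.011 m).
It fails at once if a wide or the slim bottle is forced against the feeder with more than 30 N (contact force between any of blocker, slim and feeder above 30 N).
It fails at once if a bottle is lifted more than 10 mm off the feeder floor or tipped by more than 20 degrees (z of any of blocker_center, slim_center, spare_center in the frame of feeder above 0.049 m or angle between any of blocker_center, slim_center, spare_center's own z axis and vertical above 0.35 rad).
It fails at once if the other wide bottle is moved more than 30 mm (distance of spare_center from where it was at the start of the episode above 0.03 m).
It fails at once if a bystander is moved more than 20 mm (distance of any of beaker, wash_bottle, dish from where it was at the start of the episode above 0.02 m).
It also fails if it takes over 72 s, if anything falls off the work surface, if the arm or the gripper's body presses on something with over 40 N, if the wrist force passes 120 N, or if a joint passes its speed limit or range.

ROBOT

A 6-joint arm with a two-finger parallel gripper is mounted at the origin on the work surface. World frame = base frame: x ahead of the robot, y to its left, z up, the work surface at z = 0. Lengths are in m, angles in rad, forces in N, time in s.
With the tool pointing down it reaches from about 0.25 to 0.775 m from the base axis. Payload 4 kg.
Tool frame: the origin (TCP) lies between the finger pads; the fingertips stand 19 mm ahead of it and the grasp point (between the pads) is the TCP; z points along the fingers, y is the line along which they close (so a half turn about z gives the same grasp; the last joint's range is limited). The gripper opens to 85 mm and grips with 20 to 120 N. Pads are 22 mm wide; open, the fingers measure 114 mm over their backs; the gripper's body (76 mm by 85 mm) begins 54 mm behind the grasp point. The pads swing forward as they close: fully open they stand 13 mm farther back than shut.
Start: joints at [1.107, 0.087, 1.371, -0, 1.684, -0.103], TCP at [0.194, 0.515, 0.25] pointing down, gripper open.
Joint ranges: [-3.1, 3.1], [-0.76, 2.03], [0.27, 2.55], [-1.08, 4.22], [0.17, 2.65], [-2.57, 2.57]. Speed limits (rad/s): [2.79, 2.79, 3.14, 3.14, 3.14, 3.14].

INTERFACE

Orientations are given as a rotation vector (axis times angle).
In Python, from rig import bot, capture, get_calibration, masks_of gives the robot as it stands.
- The arm moves only by the shell command python3 -m crank 'ROWS'. ROWS is JSON, one flat list of numbers, 7 for each row, row after row: the turn, a rotation vector about the tool's x, y, z in rad, then the shift along the tool's x, y, z in mm, then the closure, from 0 (fully open) to 1 (shut). In form: [ax, ay, az, x, y, z, grip, ax, ay, az, x, y, z, grip, ...]. A call has 1 to 20 rows; each row is the pose to reach, as a shift and turn from the pose commanded when the call began, along the tool's axes at that moment; what a row does not reach only later rows make up. A row lasts 1/10 s, in which the tool goes at most 50 mm and 8.59 degrees, less where a joint would pass 70% of its speed; a pose out of reach is approached as far as the arm can. A call with a gripper value outside its range is refused whole. The fingers move at their own pace and stop on an object; the grip force is fixed at half the most. Time passes only in rows, so rows that repeat a pose let the fingers close. It gives the time, the measured TCP pose, the force, the opening and the grip force at its end, in the units of the state.
- bot.state(): the state, without advancing time (a new reading comes with each control period).
- capture(name): name is "scene" or "top"; returns the picture (384x512x3 uint8, red, green, blue); there is no depth.
- get_calibration(name): a dict with "mtx" (3x3 intrinsics, pixels), "k1" (the pictures are not rectified: a ray, as slopes to the right and down, at radius r is drawn at 1 + k1 r^2 times it, then the intrinsics apply), "cam_to_world" (4x4, takes a point from camera to world coordinates). Camera axes: x right, y up, looking along -z (the intrinsics and any distortion apply to the point x, -y, -z); pixel columns grow to the right and rows downward; lengths in m; the calibration is good to about 2 mm. A picture is of the moment at which its call begins. get_calibration takes no time and is no camera call.
- bot.close_job(): hands the job in; it is judged then, once.
Trained networks look in the newest picture that a camera, given by its name, has taken for a name from the list of things; names that differ only in an ending like _2 or _b are one class to them, and where a whole thing is asked for, a point or a joint stands for the part that bears it (a point fixed in the world has none). Each returns a list of dicts, best first, with "p" (0 to 1); they miss things now and then, are a little off and sometimes report something else, mostly with a low value. They report only what shows in the picture. A call takes as long as a camera call. They do not tell look-alikes from the thing itself.
- masks_of(camera, thing): "pixels" (384x512 bool, what is visible of it) and "at" ([row, column] in pixels, amid what is visible of it).
The state is a dict: "clock": time; "joint_pos": joint angles; "joint_vel": joint speeds; "effort": joint torques, N m; "ee_pos": TCP position; "tool_rot": TCP orientation; "ft_force": force on the tool from outside, world axes, zero at the start; "ft_torque": the same for the moment, N m; "opening": opening from 0.0 (shut) to 1.0 (fully open); "grip_force": force on a finger pad.
Only numpy, scipy, OpenCV 4.12 (cv2) and the standard library are available. Lean on these libraries where they do the work, as an engineer would, in place of code of your own. Each camera call takes 0.05 s, during which the arm holds its last target. There are 200 camera calls.

## Working session

There is one attempt and no reset: what is moved stays moved. The work goes in short steps, Python scripts to look and compute and a shell command to move; the robot and the scene stay as the last step left them, time stands still between calls to the robot, and variables do not carry over. Pictures are saved under pics/ and viewed, at most 10 in all, crops included, and the job is handed in when it is done.

```bash
mkdir -p pics; ls; python3 - <<'E'
from rig import bot, capture, get_calibration, masks_of
import cv2,numpy as np
s=bot.state(); print({k:np.round(v,3) for k,v in s.items()})
for c in("scene","top"):
    im=capture(c); cv2.imwrite(f"pics/{c}0.png",cv2.resize(im[:,:,::-1],(800,600)))
    k=get_calibration(c); print(c,np.round(k["mtx"],1).tolist(),k["k1"],np.round(k["cam_to_world"],3).tolist())
    for t in("feeder","blocker_center","slim_center","spare_center","paddle","beaker","wash_bottle","dish"):
        print(t,[(round(d["p"],2),np.round(d["at"]).tolist(),int(d["pixels"].sum())) for d in masks_of(c,t)])
E
```

```text
pics
{'clock': np.float64(0.0), 'joint_pos': array([ 1.107,  0.088,  1.372,  0.   ,  1.684, -0.103]), 'joint_vel': array([-0.001,  0.001, -0.001,  0.001,  0.001, -0.   ]), 'effort': array([-0.0000e+00, -3.5188e+01, -3.1327e+01, -0.0000e+00,  1.1000e-02,
       -0.0000e+00]), 'ee_pos': array([0.194, 0.514, 0.249]), 'tool_rot': array([-5.64e-01, -3.09e+00,  3.00e-03]), 'ft_force': array([-0.926,  0.671, -0.191]), 'ft_torque': array([0.028, 0.021, 0.031]), 'grip_force': np.float64(0.0), 'opening': np.float64(0.998)}
scene [[457.3, 0.0, 257.0], [0.0, 457.3, 191.4], [0.0, 0.0, 1.0]] -0.036996673904864615 [[0.109, -0.628, 0.77, 1.471], [0.994, 0.054, -0.097, -0.087], [0.02, 0.776, 0.63, 0.795], [0.0, 0.0, 0.0, 1.0]]
feeder [(0.86, [202.0, 241.0], 7029)]
blocker_center [(0.73, [183.0, 240.0], 443)]
slim_center [(0.93, [210.0, 141.0], 421), (0.8, [244.0, 180.0], 434), (0.7, [202.0, 185.0], 380), (0.59, [246.0, 212.0], 420), (0.54, [191.0, 143.0], 301)]
spare_center [(0.69, [171.0, 193.0], 484)]
paddle []
beaker [(0.8, [180.0, 92.0], 1020)]
wash_bottle [(0.65, [179.0, 431.0], 1147), (0.47, [186.0, 242.0], 429)]
dish [(0.73, [170.0, 359.0], 346)]
top [[443.9, 0.0, 255.5], [0.0, 443.9, 194.6], [0.0, 0.0, 1.0]] -0.05792707940921527 [[-0.012, 0.995, -0.103, 0.461], [-1.0, -0.011, 0.009, 0.028], [0.008, 0.103, 0.995, 1.333], [0.0, 0.0, 0.0, 1.0]]
feeder [(0.64, [218.0, 270.0], 8713)]
blocker_center [(0.65, [215.0, 265.0], 209)]
slim_center [(0.69, [153.0, 322.0], 163), (0.55, [195.0, 352.0], 156), (0.44, [223.0, 355.0], 184), (0.44, [153.0, 294.0], 143), (0.43, [200.0, 315.0], 122)]
spare_center [(0.5, [246.0, 312.0], 209)]
paddle [(0.61, [213.0, 264.0], 199), (0.39, [213.0, 221.0], 29)]
beaker [(0.82, [232.0, 404.0], 654), (0.43, [245.0, 315.0], 229)]
wash_bottle [(0.77, [199.0, 95.0], 653)]
dish [(0.65, [256.0, 144.0], 441)]
```

View pics/scene0.png

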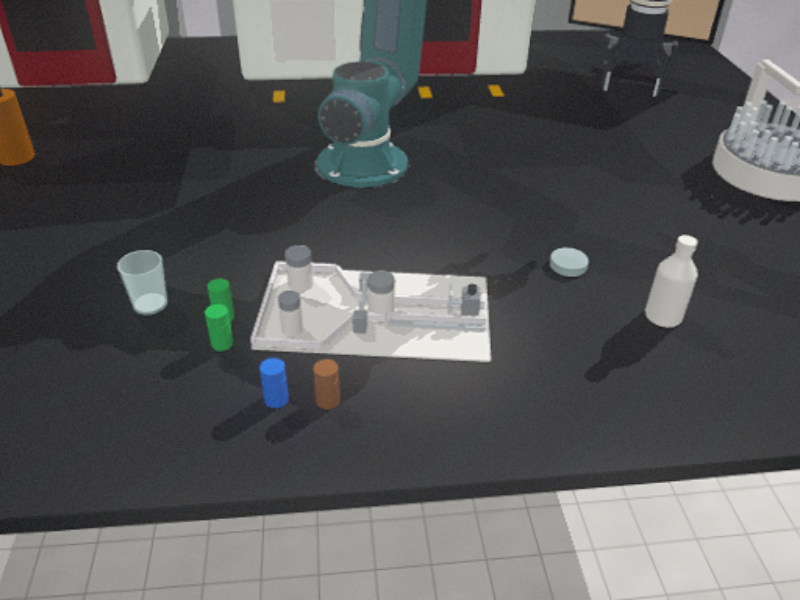

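View pics/top0.png

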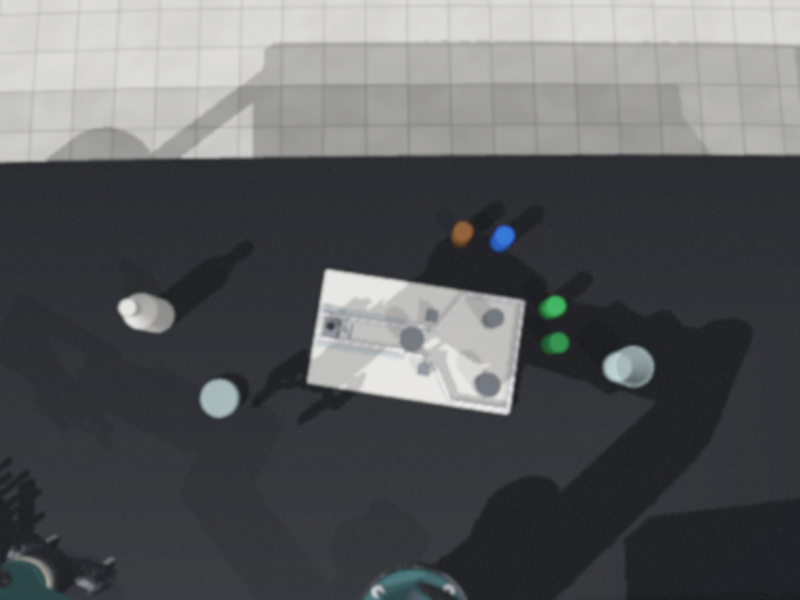

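```bash
python3 - <<'E'
from rig import capture
import cv2
im=capture("top")[:,:,::-1][165:270,190:342]; cv2.imwrite("pics/topc.png",cv2.resize(im,None,fx=5,fy=5,interpolation=cv2.INTER_CUBIC))
im=capture("scene")[:,:,::-1][150:240,155:318]; cv2.imwrite("pics/scc.png",cv2.resize(im,None,fx=4.9,fy=4.9,interpolation=cv2.INTER_CUBIC))
E
```

```text
(no output)
```

View pics/topc.png

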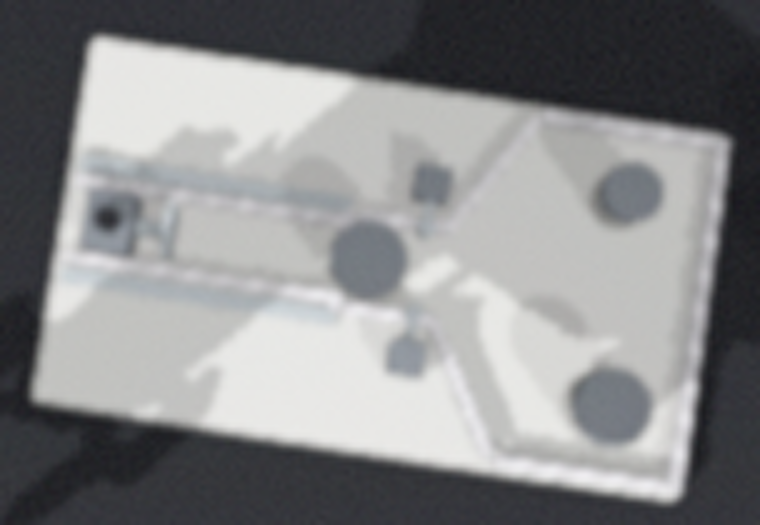

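View pics/scc.png

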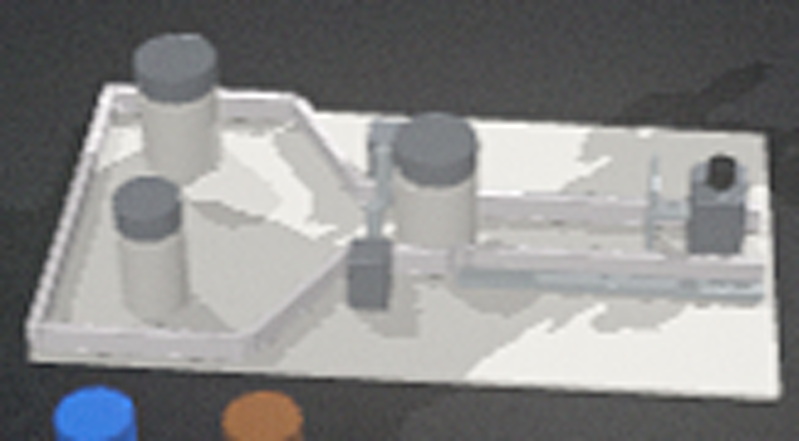

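```bash
cat > h.py <<'E'
from rig import bot, capture, get_calibration, masks_of
import numpy as np, cv2
def ray(cam,px,z):
    K=get_calibration(cam); M=K["mtx"]; T=K["cam_to_world"]
    d=(np.array(px,float)-M[:2,2])/[M[0,0],M[1,1]]; s=d.copy()
    for _ in range(20): s=d/(1+K["k1"]*(s@s))
    v=T[:3,:3]@np.array([s[0],-s[1],-1]); o=T[:3,3]
    return o+v*(z-o[2])/v[2]
def tc(u,v,z): return ray("top",(190+(u+.5)/5-.5,165+(v+.5)/5-.5),z)
def sc(u,v,z): return ray("scene",(155+(u+.5)/4.9-.5,150+(v+.5)/4.9-.5),z)
E
python3 - <<'E'
from h import *
c=[tc(*p,.004)[:2] for p in((93,38),(733,135),(685,502),(32,403))]
print("top corners",np.round(c,4)); 
for i in range(4): d=c[(i+1)%4]-c[i]; print(np.linalg.norm(d),np.degrees(np.arctan2(d[1],d[0])))
cs=[sc(*p,.004)[:2] for p in((780,398),(28,360),(108,85),(768,135))]
print("scene corners",np.round(cs,4))
for n,p in dict(hA=(432,183,.038),hB=(407,352,.038),slim=(629,192,.074),spare=(611,405,.074),block=(368,260,.074),paddle1=(176,200,.059),paddle2=(168,255,.059),knob=(108,217,.066)).items(): print(n,np.round(tc(*p),4))
for n,p in dict(hA=(371,252,.038),hB=(383,128,.038),slim=(147,205,.074),spare=(176,62,.074),block=(436,140,.074),padtop=(656,165,.059)).items(): print("sc",n,np.round(sc(*p),4))
E
```

```text
top corners [[ 0.6684  0.1586]
 [ 0.605  -0.2277]
 [ 0.3858 -0.1926]
 [ 0.4492  0.1952]]
0.3914528755913559 -99.31554776011079
0.2219922193518824 170.90196252193596
0.39298245806872895 80.72087359677569
0.2222414889837367 -9.492601377481888
scene corners [[ 0.6711  0.1595]
 [ 0.609  -0.2212]
 [ 0.3711 -0.1866]
 [ 0.4529  0.1979]]
hA [ 0.575  -0.0433  0.038 ]
hB [ 0.4765 -0.0271  0.038 ]
slim [ 0.5654 -0.1536  0.074 ]
spare [ 0.4447 -0.1404  0.074 ]
block [ 0.5283 -0.0042  0.074 ]
paddle1 [0.565  0.1055 0.059 ]
paddle2 [0.5333 0.1102 0.059 ]
knob [0.5551 0.144  0.066 ]
sc hA [ 0.5785 -0.0421  0.038 ]
sc hB [ 0.4722 -0.0286  0.038 ]
sc slim [ 0.5743 -0.1553  0.074 ]
sc spare [ 0.4498 -0.141   0.074 ]
sc block [ 0.5325 -0.0041  0.074 ]
sc padtop [0.5447 0.1128 0.059 ]
```

The slim candidates in the top picture (512x384 px) are:
- White with a grey cap, inside the hopper: (315,203)
- Green: (352,195) and (355,219)
- Blue: (322,153)
- Brown: (294,149)

Only the white one in the hopper fits slim_center. It is visibly narrower than the spare at (312,246), and the enlarged crops confirm this. The blocker is in the neck at (263,217), and the paddle is near (224,209).

Next I'll work out the first move.

```bash
cat >> h.py <<'E'
from scipy.spatial.transform import Rotation as Ro
A=np.radians(80.7); ex=np.array([np.cos(A),np.sin(A),0]); ey=np.array([-np.sin(A),np.cos(A),0])
O=np.array([.5328,.0091,0])
def W(x,y,z): return O+ex*x/1e3+ey*y/1e3+[0,0,z/1e3]
def F(p): d=np.array(p)-O; return np.round([d@ex*1e3,d@ey*1e3,p[2]*1e3],1)
def st():
    s=bot.state(); R=Ro.from_rotvec(s["tool_rot"]); y=R.apply([0,1,0]); f=np.array(s["ft_force"])
    print("t",round(float(s["clock"]),2),"feeder mm",F(s["ee_pos"]),"yaw(tool y in feeder) deg",round(np.degrees(np.arctan2(y@ey,y@ex)),2),"tilt",np.round(R.apply([0,0,1]),3),"F feeder",np.round([f@ex,f@ey,f[2]],2),"open",round(float(s["opening"]),3),"j",np.round(s["joint_pos"],2)); return s,R
def go(*ts):  # feeder targets (x,y,z) -> tool shifts mm
    s,R=st()
    print("tool axes in feeder:",np.round([[R.apply(a)@ex,R.apply(a)@ey] for a in np.eye(3)[:2]],3).tolist())
    for t in ts: print(t,"->",np.round(R.inv().apply(W(*t)-s["ee_pos"])*1e3,1))
E
python3 -c "
from h import *
go((-13.5,0.5,150),(-13.5,0.5,48))
for n,p in dict(slim=(.567,-.1545,.074),spare=(.447,-.1407,.074),block=(.530,-.0042,.074),pad=(.547,.110,.059)).items(): print(n,F(p))"
```

```text
t 1.0 feeder mm [444.1 415.9 250.3] yaw(tool y in feeder) deg -11.38 tilt [ 0.  0. -1.] F feeder [-0.38 -0.45  0.73] open 1.002 j [ 1.11  0.09  1.37 -0.    1.68 -0.1 ]
tool axes in feeder: [[0.197, 0.98], [0.98, -0.197]]
(-13.5, 0.5, 150) -> [-497.5 -366.7  100.3]
(-13.5, 0.5, 48) -> [-497.5 -366.7  202.3]
slim [-155.9  -60.2   74. ]
spare [-161.7   60.5   74. ]
block [-13.6   0.6  74. ]
pad [101.9   2.3  59. ]
```

```bash
python3 -m crank '[0,0,-0.199,-497.5,-366.7,100,0,0,0,-0.199,-497.5,-366.7,100,0,0,0,-0.199,-497.5,-366.7,100,0,0,0,-0.199,-497.5,-366.7,100,0,0,0,-0.199,-497.5,-366.7,100,0,0,0,-0.199,-497.5,-366.7,100,0,0,0,-0.199,-497.5,-366.7,100,0,0,0,-0.199,-497.5,-366.7,100,0,0,0,-0.199,-497.5,-366.7,100,0,0,0,-0.199,-497.5,-366.7,100,0,0,0,-0.199,-497.5,-366.7,100,0,0,0,-0.199,-497.5,-366.7,100,0,0,0,-0.199,-497.5,-366.7,100,0,0,0,-0.199,-497.5,-366.7,100,0,0,0,-0.199,-497.5,-366.7,100,0,0,0,-0.199,-497.5,-366.7,100,0,0,0,-0.199,-497.5,-366.7,100,0,0,0,-0.199,-497.5,-366.7,100,0]'; python3 -c "
from h import *
go((-13.5,0.5,48))"
```

```text
clock: 2.8
ee_pos: [0.53, -0.0031, 0.1508]
tool_rot: [0.251, 3.131, 0.0]
ft_force: [-0.2, -0.5, -0.5]
opening: 0.999
grip_force: 0.0
t 2.8 feeder mm [-12.5   0.8 150.8] yaw(tool y in feeder) deg 0.13 tilt [ 0.001  0.    -1.   ] F feeder [-0.54  0.16 -0.48] open 0.999 j [-0.11  0.08  1.57  0.    1.48 -1.52]
tool axes in feeder: [[-0.002, 1.0], [1.0, 0.002]]
(-13.5, 0.5, 48) -> [ -0.2  -1.1 102.8]
```

```bash
python3 -m crank '[0,0,0,0,-2.5,35,0,0,0,0,0,-2.5,70,0,0,0,0,0,-2.5,95,0,0,0,0,0,-2.5,103,0,0,0,0,0,-2.5,103,0.2,0,0,0,0,-2.5,103,0.3,0,0,0,0,-2.5,103,0.35,0,0,0,0,-2.5,103,0.4,0,0,0,0,-2.5,103,0.45,0,0,0,0,-2.5,103,0.5,0,0,0,0,-2.5,103,0.55,0,0,0,0,-2.5,103,0.6]'; python3 -c "
from h import *
go((-13.5,0.5,48));print(bot.state()['grip_force'])"
```

```text
clock: 4.0
ee_pos: [0.5309, -0.0066, 0.0488]
tool_rot: [0.254, 3.128, 0.0]
ft_force: [-0.2, 1.9, 5.3]
opening: 0.522
grip_force: 61.3
t 4.0 feeder mm [-15.8  -0.6  48.8] yaw(tool y in feeder) deg 0.03 tilt [ 0.003 -0.    -1.   ] F feeder [1.84 0.52 5.32] open 0.522 j [-0.12  0.17  1.69  0.    1.28 -1.53]
tool axes in feeder: [[-0.001, 1.0], [1.0, 0.001]]
(-13.5, 0.5, 48) -> [1.1 2.3 0.8]
61.294201612472534
```

```bash
python3 -m crank '[0,0,0,0.3,-6,0,0.7,0,0,0,0.3,-12,0,0.7,0,0,0,0.3,-16,0,0.7,0,0,0,0.3,-20,0,0.7,0,0,0,0.3,-24,0,0.7,0,0,0,0.3,-28,0,0.7]'; python3 -c "
from h import *
go((-100,0.5,48))"
```

```text
clock: 4.6
ee_pos: [0.5268, -0.0307, 0.0489]
tool_rot: [0.253, 3.127, 0.012]
ft_force: [1.4, 9.7, 5.4]
opening: 0.525
grip_force: 61.6
t 4.6 feeder mm [-40.3  -0.5  48.9] yaw(tool y in feeder) deg 0.03 tilt [ 0.005  0.007 -1.   ] F feeder [9.79 0.17 5.38] open 0.525 j [-0.17  0.17  1.7   0.01  1.27 -1.58]
tool axes in feeder: [[-0.001, 1.0], [1.0, 0.001]]
(-100, 0.5, 48) -> [  1.  -59.7   0.4]
```

```bash
python3 -m crank '[0,0,0,0,-4,0,0.7,0,0,0,0,-8,0,0.7,0,0,0,0,-12,0,0.7,0,0,0,0,-17,0,0.7,0,0,0,0,-25,0,0.7,0,0,0,0,-35,0,0.7,0,0,0,0,-45,0,0.7,0,0,0,0,-55,0,0.7,0,0,0,0,-55,0,0.7,0,0,0,0,-55,0,0.7]'; python3 -c "
from h import *
go((-176,8,48))"
```

```text
clock: 5.6
ee_pos: [0.5172, -0.0894, 0.0488]
tool_rot: [0.255, 3.128, -0.002]
ft_force: [-0.7, -0.9, 5.8]
opening: 0.523
grip_force: 61.5
t 5.6 feeder mm [-99.7  -0.5  48.8] yaw(tool y in feeder) deg -0.0 tilt [ 0.003 -0.001 -1.   ] F feeder [-0.96  0.6   5.85] open 0.523 j [-0.28  0.16  1.7  -0.    1.27 -1.69]
tool axes in feeder: [[0.0, 1.0], [1.0, -0.0]]
(-176, 8, 48) -> [  8.5 -76.3   0.9]
```

```bash
python3 -m crank '[0,0,0,1,-10,0,0.7,0,0,0,2,-20,0,0.7,0,0,0,3,-30,0,0.7,0,0,0,4,-40,0,0.7,0,0,0,5,-50,0,0.7,0,0,0,6,-60,0,0.7,0,0,0,8,-70,0,0.7,0,0,0,8,-76,0,0.7,0,0,0,8,-76,0,0.7,0,0,0,8,-76,0,0.45,0,0,0,8,-76,0,0.35,0,0,0,8,-76,0,0.3,0,0,0,8,-76,0,0.3,0,0,0,8,-76,-15,0.3,0,0,0,8,-76,-40,0.3,0,0,0,8,-76,-80,0.3,0,0,0,8,-76,-120,0.3]'; python3 - <<'E'
from h import *
go((-176,8,168))
im=capture("top")[:,:,::-1][165:270,190:342]; cv2.imwrite("pics/topc2.png",cv2.resize(im,None,fx=5,fy=5,interpolation=cv2.INTER_CUBIC))
im=capture("scene")[:,:,::-1][150:240,155:318]; cv2.imwrite("pics/scc2.png",cv2.resize(im,None,fx=4.9,fy=4.9,interpolation=cv2.INTER_CUBIC))
E
```

```text
clock: 7.3
ee_pos: [0.4952, -0.1618, 0.1675]
tool_rot: [-0.254, -3.129, -0.001]
ft_force: [0.5, -0.3, 0.2]
opening: 0.701
grip_force: 0.0
t 7.3 feeder mm [-174.7    9.4  167.5] yaw(tool y in feeder) deg 0.03 tilt [-0.002  0.001 -1.   ] F feeder [-0.23 -0.55  0.22] open 0.701 j [-0.42  0.06  1.57  0.    1.52 -1.83]
tool axes in feeder: [[-0.001, 1.0], [1.0, 0.001]]
(-176, 8, 168) -> [-1.4 -1.3 -0.5]
```

View pics/scc2.png

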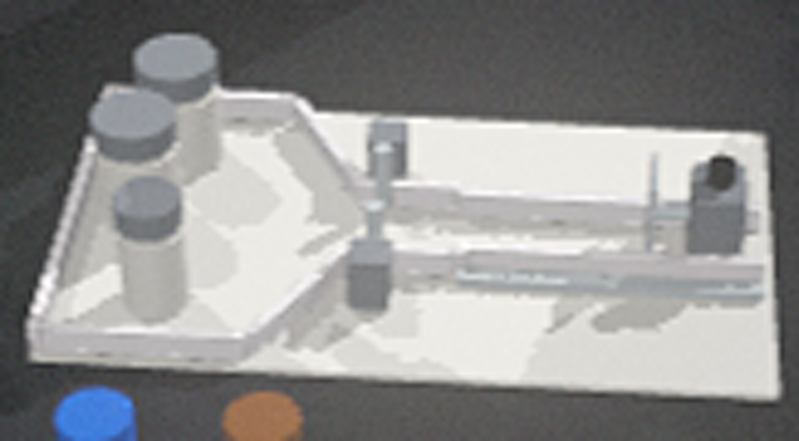

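The picture shows the blocker upright at the back of the hopper, cap at crop (133,118). The slim cap is at (147,205), the pins are free at (383,148) and (374,205), and the paddle is at (655,155-250).

```bash
python3 - <<'E'
from h import *
for n,p in dict(block=(133,119,.074),slim=(147,202,.074),spare=(176,60,.074),pin1=(383,148,.046),pin2=(374,205,.046)).items(): print(n,F(sc(*p)))
go((-156,-60,150))
E
```

```text
block [-175.7    4.    74. ]
slim [-156.   -65.1   74. ]
spare [-161.9   59.5   74. ]
pin1 [-44.2  25.2  46. ]
pin2 [-44.3 -24.4  46. ]
t 7.4 feeder mm [-175.9    5.2  174.4] yaw(tool y in feeder) deg 0.03 tilt [ 0.012 -0.005 -1.   ] F feeder [-0.05  0.16  1.02] open 0.7 j [-0.42  0.05  1.56 -0.    1.52 -1.83]
tool axes in feeder: [[-0.001, 1.0], [1.0, 0.001]]
(-156, -60, 150) -> [-64.9  19.9  25.2]
```

View pics/topc2.png

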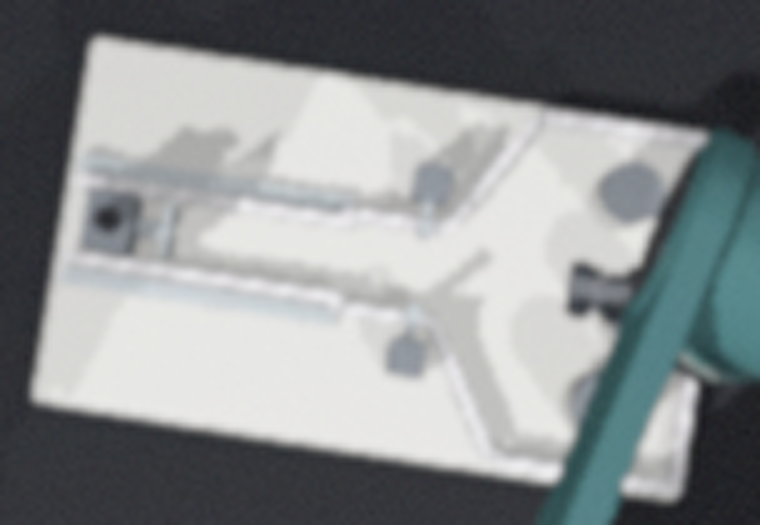

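```bash
python3 -m crank '[0,0,0.15,-20,5,10,0.3,0,0,0.3,-40,10,19,0.3,0,0,0.45,-60,19.7,19,0.3,0,0,0.6,-69,19.7,19,0.3,0,0,0.75,-69,19.7,19,0.3,0,0,0.9,-69,19.7,19,0.3,0,0,1.05,-69,19.7,19,0.3,0,0,1.2,-69,19.7,19,0.3,0,0,1.35,-69,19.7,19,0.3,0,0,1.5,-69,19.7,19,0.3,0,0,1.65,-69,19.7,19,0.3,0,0,1.8,-69,19.7,19,0.3,0,0,1.95,-69,19.7,19,0.3,0,0,2.1,-69,19.7,19,0.3,0,0,2.25,-69,19.7,19,0.3,0,0,2.356,-69,19.7,19,0.3,0,0,2.356,-69,19.7,19,0.3,0,0,2.356,-69,19.7,19,0.3,0,0,2.356,-69,19.7,19,0.3]'; python3 - <<'E'
from h import *
go((-156,-61.5,68))
for t in ("slim_center",):
  for c in("scene","top"):
    capture(c)
    for d in masks_of(c,t):
        r,cc=np.nonzero(d["pixels"]); print(c,round(d["p"],2),np.round(d["at"]),F(ray(c,(cc.mean(),r.mean()),.039 if c=="scene" else .06)),cc.min(),cc.max(),r.min(),r.max())
E
```

```text
clock: 9.3
ee_pos: [0.5671, -0.1538, 0.1479]
tool_rot: [-2.989, -0.966, 0.001]
ft_force: [0.6, -0.0, 0.4]
opening: 0.7
grip_force: 0.0
t 9.3 feeder mm [-155.2  -60.2  147.9] yaw(tool y in feeder) deg -134.87 tilt [-0.001  0.    -1.   ] F feeder [ 0.06 -0.55  0.38] open 0.7 j [-0.36  0.21  1.43  0.    1.5   0.58]
tool axes in feeder: [[0.709, -0.706], [-0.706, -0.709]]
(-156, -61.5, 68) -> [ 0.4  1.5 79.9]
scene 0.81 [202. 186.] [-156.3  -61.1   39. ] 178 194 186 215
scene 0.71 [244. 176.] [-153.2 -217.3   39. ] 167 184 229 260
scene 0.68 [246. 208.] [ -76.8 -214.2   39. ] 201 217 230 261
scene 0.66 [192. 140.] [-282.3  -19.7   39. ] 132 149 178 203
scene 0.58 [211. 140.] [-263.9 -103.6   39. ] 131 149 195 224
top 0.76 [152. 320.] [-152.2 -211.4   60. ] 314 328 145 159
top 0.46 [150. 296.] [ -77.9 -206.9   60. ] 289 303 142 157
```

```bash
python3 -m crank '[0,0,0,0,1,35,0.3,0,0,0,0,1,65,0.3,0,0,0,0,1,80,0.3,0,0,0,0,1,80,0.4,0,0,0,0,1,80,0.45,0,0,0,0,1,80,0.5,0,0,0,0,1,80,0.55,0,0,0,0,1,80,0.6,0,0,0,0,1,80,0.7,0,0,0,0,1,80,0.7]'; python3 - <<'E'
from h import *
go((-75,0,68),(-110,-30,68))
E
```

```text
clock: 10.5
ee_pos: [0.5689, -0.1548, 0.0705]
tool_rot: [2.988, 0.964, 0.004]
ft_force: [-0.2, 1.9, 6.7]
opening: 0.401
grip_force: 59.1
t 10.5 feeder mm [-156.   -62.1   70.5] yaw(tool y in feeder) deg -134.95 tilt [ 0.003 -0.001 -1.   ] F feeder [1.8  0.49 6.67] open 0.401 j [-0.36  0.27  1.52  0.    1.34  0.58]
tool axes in feeder: [[0.708, -0.707], [-0.707, -0.708]]
(-75, 0, 68) -> [  13.4 -101.2    2.3]
(-110, -30, 68) -> [  9.8 -55.2   2.4]
```

```bash
python3 -m crank '[0,0,0,1,-10,-0.4,0.8,0,0,-0.08,3,-20,-0.4,0.8,0,0,-0.16,4,-30,-0.4,0.8,0,0,-0.24,6,-40,-0.4,0.8,0,0,-0.32,7,-50,-0.4,0.8,0,0,-0.4,8,-60,-0.4,0.8,0,0,-0.48,9,-70,-0.4,0.8,0,0,-0.56,10,-80,-0.4,0.8,0,0,-0.64,12,-90,-0.4,0.8,0,0,-0.72,13,-98,-0.4,0.8,0,0,-0.785,13.4,-101.2,-0.4,0.8,0,0,-0.785,13.4,-101.2,-0.4,0.8,0,0,-0.785,13.4,-101.2,-0.4,0.8]'; python3 - <<'E'
from h import *
go((-20,0.2,70),(40,.2,70))
E
```

```text
clock: 11.8
ee_pos: [0.5206, -0.0648, 0.0704]
tool_rot: [2.392, 2.031, 0.003]
ft_force: [-0.6, -1.4, 6.7]
opening: 0.398
grip_force: 59.8
t 11.8 feeder mm [-74.9   0.1  70.4] yaw(tool y in feeder) deg -90.03 tilt [ 0.004 -0.001 -1.   ] F feeder [-1.46  0.38  6.68] open 0.398 j [-0.23  0.14  1.68 -0.    1.32 -0.07]
tool axes in feeder: [[1.0, -0.001], [-0.001, -1.0]]
(-20, 0.2, 70) -> [54.9 -0.2  0.4]
(40, 0.2, 70) -> [114.9  -0.2   0.4]
```

```bash
python3 -m crank '[0,0,0,7,0,0,0.8,0,0,0,14,0,0,0.8,0,0,0,20,0,0,0.8,0,0,0,26,0,0,0.8,0,0,0,32,0,0,0.8,0,0,0,38,0,0,0.8,0,0,0,44,0,0,0.8,0,0,0,50,0,0,0.8,0,0,0,50,0,0,0.8]'; python3 - <<'E'
from h import *
go((40,0,70))
E
```

```text
clock: 12.7
ee_pos: [0.5287, -0.0158, 0.0705]
tool_rot: [2.392, 2.031, 0.002]
ft_force: [-0.2, -2.1, 7.9]
opening: 0.397
grip_force: 60.6
t 12.7 feeder mm [-25.2   0.   70.5] yaw(tool y in feeder) deg -90.02 tilt [ 0.003 -0.002 -1.   ] F feeder [-2.1  -0.14  7.87] open 0.397 j [-0.14  0.15  1.67 -0.    1.32  0.03]
tool axes in feeder: [[1.0, -0.0], [-0.0, -1.0]]
(40, 0, 70) -> [65.2 -0.   0.4]
```

```bash
python3 -m crank '[0,0,0,4,0,0,0.8,0,0,0,8,0,0,0.8,0,0,0,11,0,0,0.8,0,0,0,14,0,0,0.8,0,0,0,17,0,0,0.8,0,0,0,20,0,0,0.8]'; python3 -c "
from h import *
st()"; python3 -m crank '[0,0,0,3,0,0,0.8,0,0,0,6,0,0,0.8,0,0,0,9,0,0,0.8,0,0,0,12,0,0,0.8]'; python3 -c "
from h import *
st()"
```

```text
clock: 13.3
ee_pos: [0.5319, 0.003, 0.0706]
tool_rot: [2.392, 2.03, 0.0]
ft_force: [-0.0, -3.5, 2.3]
opening: 0.401
grip_force: 60.1
t 13.3 feeder mm [-6.1 -0.1 70.6] yaw(tool y in feeder) deg -90.06 tilt [ 0.003 -0.003 -1.   ] F feeder [-3.41 -0.54  2.34] open 0.401 j [-0.1   0.15  1.67 -0.    1.32  0.07]
clock: 13.7
ee_pos: [0.5337, 0.0149, 0.0705]
tool_rot: [2.392, 2.03, 0.0]
ft_force: [-1.9, -6.5, 6.6]
opening: 0.401
grip_force: 60.7
t 13.7 feeder mm [ 5.9  0.  70.5] yaw(tool y in feeder) deg -90.06 tilt [ 0.003 -0.003 -1.   ] F feeder [-6.69  0.81  6.6 ] open 0.401 j [-0.08  0.16  1.66 -0.    1.32  0.09]
```

```bash
python3 -m crank '[0,0,0,3,0,0,0.8,0,0,0,6,0,0,0.8,0,0,0,9,0,0,0.8]'; python3 -c "
from h import *
st()"; python3 -m crank '[0,0,0,3,0,0,0.8,0,0,0,6,0,0,0.8,0,0,0,9,0,0,0.8]'; python3 -c "
from h import *
st()"
```

```text
clock: 14.0
ee_pos: [0.5352, 0.0238, 0.0705]
tool_rot: [2.392, 2.03, 0.0]
ft_force: [-0.6, -5.4, 9.8]
opening: 0.4
grip_force: 60.8
t 14.0 feeder mm [14.9 -0.  70.5] yaw(tool y in feeder) deg -90.06 tilt [ 0.003 -0.003 -1.   ] F feeder [-5.43 -0.32  9.79] open 0.4 j [-0.06  0.16  1.66 -0.    1.32  0.1 ]
clock: 14.3
ee_pos: [0.5367, 0.0327, 0.0705]
tool_rot: [2.392, 2.03, 0.0]
ft_force: [-0.9, -4.7, 3.0]
opening: 0.399
grip_force: 60.1
t 14.3 feeder mm [23.9  0.  70.5] yaw(tool y in feeder) deg -90.06 tilt [ 0.003 -0.003 -1.   ] F feeder [-4.75  0.11  2.95] open 0.399 j [-0.04  0.16  1.65 -0.    1.32  0.12]
```

```bash
python3 -m crank '[0,0,0,5,0,0,0.8,0,0,0,10,0,0,0.8,0,0,0,15,0,0,0.8,0,0,0,20,0,0,0.8,0,0,0,25,0,0,0.8,0,0,0,30,0,0,0.8,0,0,0,35,0,0,0.8,0,0,0,40,0,0,0.8,0,0,0,44,0,0,0.8,0,0,0,44,0,0,0.8,0,0,0,44,0,0,0.8]'; python3 - <<'E'
from h import *
st()
im=capture("top")[:,:,::-1][165:270,190:342]; cv2.imwrite("pics/topc3.png",cv2.resize(im,None,fx=5,fy=5,interpolation=cv2.INTER_CUBIC))
im=capture("scene")[:,:,::-1][150:240,155:318]; cv2.imwrite("pics/scc3.png",cv2.resize(im,None,fx=4.9,fy=4.9,interpolation=cv2.INTER_CUBIC))
E
```

```text
clock: 15.4
ee_pos: [0.5438, 0.0768, 0.0705]
tool_rot: [2.392, 2.031, 0.002]
ft_force: [-0.2, -2.2, 6.8]
opening: 0.402
grip_force: 60.6
t 15.4 feeder mm [68.6  0.1 70.5] yaw(tool y in feeder) deg -90.05 tilt [ 0.003 -0.002 -1.   ] F feeder [-2.15 -0.18  6.83] open 0.402 j [ 0.04  0.19  1.62 -0.    1.33  0.2 ]
```

View pics/scc3.png

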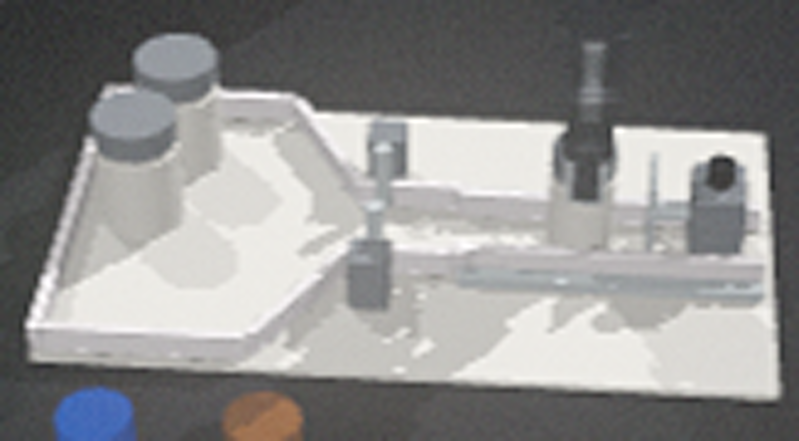

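The slim bottle is upright in the lane (crop x 550-614). The paddle is at x≈652, which leaves a gap of roughly 20 mm. I'll approach slowly and watch the force.

```bash
python3 -m crank '[0,0,0,3,0,0,0.8,0,0,0,6,0,0,0.8,0,0,0,9,0,0,0.8,0,0,0,12,0,0,0.8,0,0,0,12,0,0,0.8]'; python3 -c "
from h import *
st()";for i in 1; do python3 -m crank '[0,0,0,2,0,0,0.8,0,0,0,2,0,0,0.8]'; python3 -c "
from h import *
st()"; python3 -m crank '[0,0,0,2,0,0,0.8,0,0,0,2,0,0,0.8]'; python3 -c "
from h import *
st()"; done
```

```text
clock: 16.0
ee_pos: [0.5457, 0.0885, 0.0705]
tool_rot: [2.392, 2.031, 0.002]
ft_force: [0.1, -2.3, 7.4]
opening: 0.402
grip_force: 60.6
t 16.0 feeder mm [80.4  0.1 70.5] yaw(tool y in feeder) deg -90.05 tilt [ 0.003 -0.002 -1.   ] F feeder [-2.26 -0.48  7.44] open 0.402 j [ 0.06  0.2   1.61 -0.    1.33  0.22]
clock: 16.2
ee_pos: [0.546, 0.0902, 0.0705]
tool_rot: [2.392, 2.03, 0.001]
ft_force: [-0.7, -3.6, 7.7]
opening: 0.399
grip_force: 60.6
t 16.2 feeder mm [82.2  0.1 70.5] yaw(tool y in feeder) deg -90.06 tilt [ 0.003 -0.002 -1.   ] F feeder [-3.72  0.14  7.7 ] open 0.399 j [ 0.06  0.2   1.61 -0.    1.33  0.23]
clock: 16.4
ee_pos: [0.5462, 0.092, 0.0705]
tool_rot: [2.392, 2.03, 0.001]
ft_force: [-0.5, -3.7, 7.1]
opening: 0.403
grip_force: 60.6
t 16.4 feeder mm [84.   0.1 70.5] yaw(tool y in feeder) deg -90.06 tilt [ 0.003 -0.003 -1.   ] F feeder [-3.72 -0.11  7.14] open 0.403 j [ 0.07  0.2   1.61 -0.    1.33  0.23]
```

```bash
P='import h;h.st()'; python3 -m crank '[0,0,0,2,0,0,0.8,0,0,0,2,0,0,0.8,0,0,0,2,0,0,0.8]' >/dev/null; python3 -c "$P"; python3 -m crank '[0,0,0,2,0,0,0.8,0,0,0,2,0,0,0.8,0,0,0,2,0,0,0.8]'>/dev/null; python3 -c "$P"
```

```text
t 16.7 feeder mm [85.9  0.2 70.5] yaw(tool y in feeder) deg -90.06 tilt [ 0.003 -0.003 -1.   ] F feeder [-5.04 -0.07  7.83] open 0.399 j [ 0.07  0.2   1.61 -0.    1.33  0.23]
t 17.0 feeder mm [87.3  0.2 70.5] yaw(tool y in feeder) deg -90.07 tilt [ 0.002 -0.004 -1.   ] F feeder [-5.87  0.93  8.51] open 0.403 j [ 0.07  0.2   1.61 -0.    1.33  0.24]
```

```bash
P='import h;h.st()'; python3 -m crank '[0,0,0,2,0,0,0.8,0,0,0,2,0,0,0.8,0,0,0,2,0,0,0.8]' >/dev/null; python3 -c "$P"; python3 - <<'E'
from h import *
import os
im=capture("scene")[:,:,::-1]; cv2.imwrite("pics/raw4.png",im)
im2=im[150:240,155:318]; b=cv2.resize(im2,None,fx=4.9,fy=4.9,interpolation=cv2.INTER_CUBIC); cv2.imwrite("pics/scc4.png",b)
a=cv2.imread("pics/scc3.png"); 
A=a[155:175,630:680].astype(float).mean((0,2)); B=b[155:175,630:680].astype(float).mean((0,2))
print(np.round(A[::3]),np.round(B[::3]))
cv2.imwrite("pics/cmp.png",cv2.resize(np.vstack([a[90:270,500:780],b[90:270,500:780]]),None,fx=1.6,fy=1.6))
E
```

```text
t 17.3 feeder mm [88.8  0.1 70.6] yaw(tool y in feeder) deg -90.07 tilt [ 0.002 -0.005 -1.   ] F feeder [-7.88  0.66  8.81] open 0.397 j [ 0.08  0.2   1.61 -0.01  1.33  0.24]
[233. 233. 233. 233. 236. 231. 219. 199. 192. 208. 226. 233. 235. 233.
 232. 232. 232.] [ 83.  80.  89. 104. 114. 114. 103. 114. 146. 181. 214. 227. 234. 234.
 233. 232. 233.]
```

View pics/cmp.png

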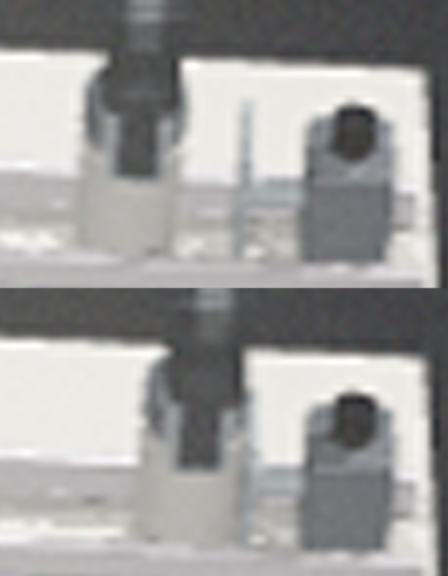

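```bash
P='import h;h.st()'; python3 -m crank '[0,0,0,1.5,0,0,0.8,0,0,0,1.5,0,0,0.8,0,0,0,1.5,0,0,0.8]' >/dev/null; python3 -c "$P"; python3 -m crank '[0,0,0,1.2,0,0,0.8,0,0,0,1.2,0,0,0.8,0,0,0,1.2,0,0,0.8,0,0,0,1.2,0,0,0.8]' >/dev/null; python3 - <<'E'
from h import *
st()
im=capture("scene")[:,:,::-1]
b=cv2.resize(im[150:240,155:318],None,fx=4.9,fy=4.9,interpolation=cv2.INTER_CUBIC)
a=cv2.imread("pics/scc3.png"); 
cv2.imwrite("pics/cmp2.png",cv2.resize(np.vstack([a[130:260,600:780],b[130:260,600:780]]),None,fx=2.2,fy=2.2))
E
```

```text
t 17.65 feeder mm [89.9  0.1 70.6] yaw(tool y in feeder) deg -90.07 tilt [ 0.002 -0.006 -1.   ] F feeder [-8.    0.58  8.09] open 0.398 j [ 0.08  0.2   1.61 -0.01  1.33  0.24]
t 18.05 feeder mm [90.8  0.1 70.6] yaw(tool y in feeder) deg -90.08 tilt [ 0.002 -0.006 -1.   ] F feeder [-9.31 -0.19  9.02] open 0.398 j [ 0.08  0.2   1.6  -0.01  1.33  0.25]
```

View pics/cmp2.png

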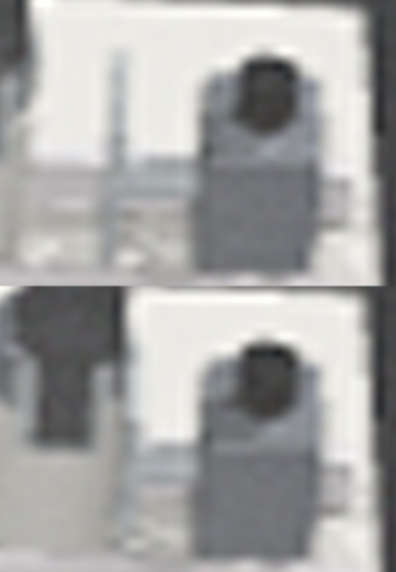

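```bash
P='import h;h.st()'; python3 -m crank '[0,0,0,1.5,0,0,0.8,0,0,0,1.5,0,0,0.8,0,0,0,1.5,0,0,0.8,0,0,0,1.5,0,0,0.8,0,0,0,1.5,0,0,0.8,0,0,0,1.5,0,0,0.8,0,0,0,1.5,0,0,0.8]' >/dev/null; python3 - <<'E'
from h import *
st()
b=np.mean([capture("scene").astype(float) for _ in range(6)],0)
np.save("now.npy",b)
a=cv2.imread("pics/scc3.png"); a=cv2.resize(a,(163,90),interpolation=cv2.INTER_AREA).mean(2); b=b[150:240,155:318].mean(2)
for r in range(32,52,2): print(r,np.round(a[r:r+2,122:146].mean(0)).astype(int).tolist(),"\n   ",np.round(b[r:r+2,122:146].mean(0)).astype(int).tolist())
st()
E
```

```text
t 18.8 feeder mm [92.   0.2 70.6] yaw(tool y in feeder) deg -90.09 tilt [ 0.002 -0.007 -1.   ] F feeder [-9.33 -0.03  9.26] open 0.398 j [ 0.08  0.21  1.6  -0.01  1.33  0.25]
32 [100, 108, 110, 151, 212, 235, 234, 233, 234, 233, 213, 195, 219, 234, 233, 232, 232, 234, 233, 222, 205, 198, 156, 81] 
    [109, 129, 133, 106, 86, 81, 82, 80, 79, 86, 89, 85, 109, 185, 226, 234, 233, 233, 234, 224, 204, 198, 161, 73]
34 [136, 152, 132, 173, 222, 235, 233, 233, 234, 233, 209, 191, 220, 234, 234, 232, 233, 234, 214, 163, 133, 133, 99, 64] 
    [110, 114, 138, 152, 121, 82, 82, 82, 79, 112, 146, 133, 135, 193, 226, 234, 233, 235, 218, 163, 131, 133, 98, 64]
36 [133, 155, 168, 212, 232, 234, 233, 233, 234, 233, 202, 183, 221, 234, 233, 233, 234, 235, 203, 136, 126, 117, 83, 63] 
    [159, 124, 144, 151, 111, 82, 84, 84, 81, 118, 148, 145, 147, 194, 227, 234, 233, 236, 210, 133, 122, 114, 81, 64]
38 [139, 169, 176, 208, 232, 234, 234, 233, 234, 228, 193, 173, 217, 235, 234, 234, 236, 236, 199, 121, 118, 126, 123, 111] 
    [174, 174, 164, 142, 97, 82, 83, 83, 78, 134, 168, 165, 158, 179, 221, 2
[... 1017 characters left out ...]
 113, 118, 118, 118, 117]
48 [168, 162, 186, 202, 208, 206, 195, 196, 195, 176, 156, 163, 173, 181, 184, 185, 186, 168, 129, 112, 115, 118, 120, 118] 
    [174, 177, 178, 180, 179, 179, 178, 175, 172, 167, 161, 149, 157, 172, 173, 179, 186, 171, 132, 115, 118, 117, 117, 118]
50 [168, 170, 186, 202, 197, 185, 185, 188, 188, 175, 165, 191, 199, 180, 169, 178, 183, 170, 137, 116, 120, 120, 122, 123] 
    [184, 190, 190, 192, 186, 178, 176, 175, 175, 172, 165, 158, 162, 166, 169, 172, 173, 162, 132, 115, 120, 120, 121, 123]
t 19.1 feeder mm [92.   0.1 70.6] yaw(tool y in feeder) deg -90.09 tilt [ 0.002 -0.007 -1.   ] F feeder [-9.59  0.48  8.71] open 0.396 j [ 0.08  0.21  1.6  -0.01  1.33  0.25]
```

```bash
python3 -m crank '[0,0,0,0.8,0,0,0.8,0,0,0,1.6,0,0,0.8,0,0,0,1.6,0,0,0.8,0,0,0,1.6,0,0,0.8,0,0,0,1.6,0,0,0.8,0,0,0,1.6,0,0,0.8,0,0,0,1.6,0,0,0.8,0,0,0,1.6,0,0,0.8]' >/dev/null; python3 - <<'E'
from h import *
st()
b=np.mean([capture("scene").astype(float) for _ in range(6)],0)[150:240,155:318].mean(2)
for r in (34,36,38,44,46): print(r,np.round(b[r:r+2,122:146].mean(0)).astype(int).tolist())
E
```

```text
t 19.9 feeder mm [93.2  0.1 70.6] yaw(tool y in feeder) deg -90.09 tilt [ 0.001 -0.008 -1.   ] F feeder [-9.92  0.8   8.54] open 0.399 j [ 0.09  0.21  1.6  -0.01  1.33  0.25]
34 [139, 111, 122, 152, 142, 91, 81, 82, 82, 84, 139, 148, 116, 180, 221, 230, 234, 235, 217, 163, 132, 133, 99, 65]
36 [170, 142, 135, 157, 136, 81, 84, 84, 81, 89, 139, 148, 133, 187, 221, 231, 234, 236, 210, 134, 122, 114, 81, 66]
38 [171, 180, 175, 161, 127, 80, 84, 84, 80, 104, 145, 167, 154, 164, 206, 229, 235, 237, 207, 120, 111, 113, 112, 103]
44 [172, 174, 176, 178, 180, 179, 179, 178, 176, 173, 169, 157, 150, 157, 166, 172, 171, 163, 132, 112, 118, 117, 118, 117]
46 [173, 175, 178, 179, 180, 180, 179, 177, 175, 171, 166, 154, 160, 167, 168, 172, 170, 156, 120, 112, 118, 118, 119, 118]
```

```bash
P='import h;h.st()'; python3 -m crank '[0,0,0,-1,0,0,0.8,0,0,0,-2,0,0,0.8,0,0,0,-2,0,0,0.8]' >/dev/null; python3 -c "$P";python3 -m crank '[0,0,0,-1,0,0,0.8,0,0,0,-2,0,0,0.8,0,0,0,-2,0,0,0.8]' >/dev/null; python3 -c "$P"; python3 -m crank '[0,0,0,-1.5,0,0,0.8,0,0,0,-3,0,0,0.8,0,0,0,-4.5,0,0,0.8,0,0,0,-6,0,0,0.8,0,0,0,-7.5,0,0,0.8,0,0,0,-9,0,0,0.8,0,0,0,-11,0,0,0.8,0,0,0,-11,0,0,0.8,0,0,0,-11,0,0,0.8]' >/dev/null; python3 -c "$P"
```

```text
t 20.5 feeder mm [92.5  0.1 70.5] yaw(tool y in feeder) deg -90.09 tilt [ 0.002 -0.005 -1.   ] F feeder [-8.06  0.95  9.08] open 0.402 j [ 0.08  0.21  1.6  -0.01  1.33  0.25]
t 20.8 feeder mm [91.9  0.2 70.5] yaw(tool y in feeder) deg -90.07 tilt [ 0.003 -0.002 -1.   ] F feeder [-3.65  0.02  6.68] open 0.399 j [ 0.08  0.2   1.61 -0.    1.33  0.24]
t 21.7 feeder mm [83.4  0.3 70.5] yaw(tool y in feeder) deg -90.04 tilt [ 0.004  0.003 -1.   ] F feeder [3.61 0.75 6.52] open 0.402 j [0.06 0.2  1.61 0.   1.33 0.22]
```

```bash
python3 -m crank '[0,0,0,-1,0,0,0.8,0,0,0,-1,0,0,0.58,0,0,0,-1,0,0,0.52,0,0,0,-1,0,0,0.45,0,0,0,-1,0,0,0.3,0,0,0,-1,0,0,0.3,0,0,0,-1,0,-15,0.3,0,0,0,-1,0,-40,0.3,0,0,0,-1,0,-80,0.3,0,0,0,-1,0,-130,0.3,0,0,0,-1,0,-130,0.3,0,0,0,-1,0,-130,0.3]'; python3 - <<'E'
from h import *
st()
im=capture("scene")
for t in("slim_center","blocker_center"):
    for d in masks_of("scene",t):
        r,c=np.nonzero(d["pixels"]); print(t,round(d["p"],2),F(ray("scene",(c.mean(),r.mean()),.039)))
cv2.imwrite("pics/end.png",cv2.resize(im[:,:,::-1][120:240,155:318],None,fx=4.9,fy=4.9,interpolation=cv2.INTER_CUBIC))
E
```

```text
clock: 22.9
ee_pos: [0.5459, 0.0891, 0.2021]
tool_rot: [2.391, 2.032, 0.008]
ft_force: [0.1, 0.1, -0.0]
opening: 0.696
grip_force: 0.0
t 22.9 feeder mm [ 81.1   0.  202.1] yaw(tool y in feeder) deg -89.98 tilt [ 0.006  0.    -1.   ] F feeder [ 0.14 -0.07 -0.05] open 0.696 j [0.06 0.1  1.45 0.   1.58 0.22]
slim_center 0.93 [-263.2 -103.1   39. ]
slim_center 0.89 [-153. -218.   39.]
slim_center 0.71 [ -76.2 -214.9   39. ]
slim_center 0.6 [81.5  8.2 39. ]
slim_center 0.48 [-279.8  -23.2   39. ]
blocker_center 0.75 [-174.6   10.1   39. ]
blocker_center 0.33 [492.9  63.4  39. ]
```

View pics/end.png

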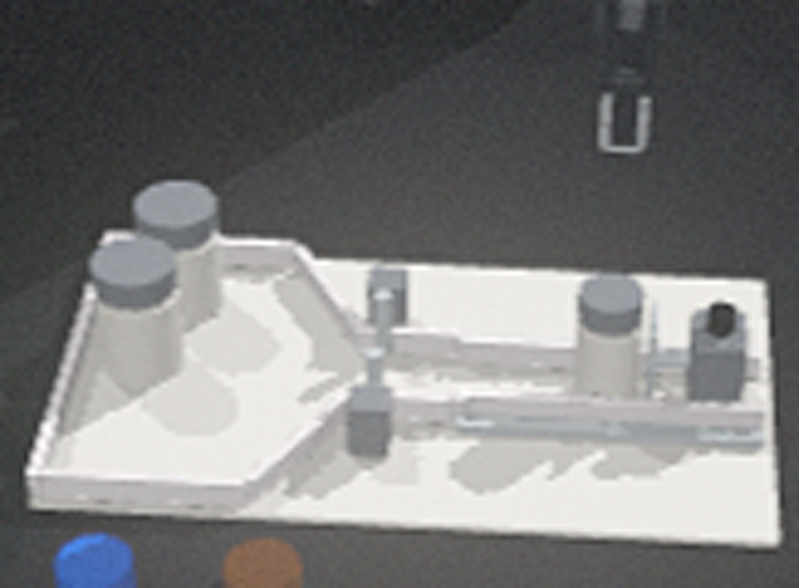

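The slim bottle stands upright in the lane at crop (610,335), clear of the paddle, and the blocker stands upright at (133,300). The gripper is free, so I'm handing in.

```bash
python3 -c "
from rig import bot
print(bot.close_job())"
```

```text
the job is handed in; nothing more can be done
None
```

I handed the job in: the wide bottle is back in the hopper, and the slim one pressed the switch about 6 to 7 mm (estimated from force and pictures), was backed off, and stands released in the lane; no verdict came back.

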